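# Sort stray beakers, bottles and a marker back into their holders

### The job

Put the stray things along the front of the bench away by kind: stand both clear beakers in the shallow ribbed draining tray, stand the two screw-cap bottles in the white two-bay crate, one in each bay, and lay the marker across the pen rest in its two notches with about the middle of its length between them. Keep the beakers and bottles upright and set them down gently rather than dropping them; let go of everything at the end.

Things in the scene. Friction and masses are not known exactly. Their poses are not given: they have to be found in the camera images.
- large_beaker: the larger of two empty clear beakers, upright, open at the top: 57 mm across the rim, 50 mm across the foot, 72 mm high, thin rigid wall, about 50 g; starts anywhere along the front row at any yaw. Origin at the centre of its underside, z up.
- small_beaker: the smaller of the two clear beakers, upright: 46 mm across the rim, 40 mm across the foot, 58 mm high, about 50 g; starts anywhere along the front row at any yaw. Origin at the centre of its underside, z up.
- large_bottle: the larger of two round screw-cap bottles, upright, cap fixed on: straight body 58 mm in diameter up to about 88 mm, cap about 45 mm in diameter above it, 121 mm high in all, about 0.25 kg; starts anywhere along the front row. Origin at the centre of its underside, z up.
- small_bottle: the smaller of the two round screw-cap bottles, upright, cap fixed on: straight body 50 mm in diameter up to about 75 mm, cap about 44 mm in diameter above it, 106 mm high in all, about 0.2 kg; starts anywhere along the front row. Origin at the centre of its underside, z up.
- marker: a thick capped felt marker lying on its side, 135 mm long along its own y axis, 17 mm wide, 16 mm high, about 20 g; starts anywhere along the front row, pointing roughly away from the robot. Origin at the middle of its length, on its underside as it first lies.
- drain_tray: shallow steel draining tray, fixed, in the rear row: outside 112 mm (x) by 188 mm (y), walls 4 mm thick and 22 mm high, inside 104 by 180 mm; its floor has raised ribs along x whose tops are 7 mm above the bench, and things stand on these. Origin at the centre of its underside, x across, y along its length.
- bottle_crate: white open-topped plastic crate with two square bays, fixed, in the rear row: outside 84 mm (x) by 164 mm (y), walls and middle partition 4 mm thick, walls 40 mm high, inner floor 4 mm above the bench; bays 76 mm by 76 mm, their centres at y = +40 and -40 mm. Origin at the centre of its underside.
- pen_rest: grey pen rest, fixed, in the rear row: base plate 70 mm (x) by 110 mm (y), 6 mm thick, with two upright combs at y = +42 and -42 mm (60 mm wide in x, 10 mm thick, 35 mm high); each has one notch in its middle, 30 mm wide (x -15 to +15 mm), its floor 25 mm above the bench. A marker lies in both notches along y; 74 mm are free between the combs. Origin: centre of underside.
Not all that is in view belongs to the job. Leave any brown look-alike of the small_beaker alone.

How it is judged:
At the end, for the whole second after the job is handed in: Both beakers stand upright (0.1 rad) on the ribs inside the tray; both bottles stand upright on the crate floor, one per bay; the marker lies in both notches of the rest, along it within 0.2 rad, its middle within 22 mm of the rest's middle; all released and at rest (under 0.02 m/s) (x of large_beaker in the frame of drain_tray between -0.036 and 0.036 m and y of large_beaker in the frame of drain_tray between -0.074 and 0.074 m and z of large_beaker in the frame of drain_tray between 0.003 and 0.012 m and angle between each of large_beaker, small_beaker, large_bottle, small_bottle's own z axis and vertical below 0.1 rad and linear speed of each of large_beaker, small_beaker, large_bottle, small_bottle, marker below 0.02 m/s and x of small_beaker in the frame of drain_tray between -0.036 and 0.036 m and y of small_beaker in the frame of drain_tray between -0.074 and 0.074 m and z of small_beaker in the frame of drain_tray between 0.003 and 0.012 m and x of large_bottle in the frame of bottle_crate between -0.02 and 0.02 m and z of large_bottle in the frame of bottle_crate between 0 and 0.011 m and x of small_bottle in the frame of bottle_crate between -0.02 and 0.02 m and z of small_bottle in the frame of bottle_crate between 0 and 0.011 m and ((y of large_bottle in the frame of bottle_crate between 0.02 and 0.06 m and y of small_bottle in the frame of bottle_crate between -0.06 and -0.02 m) or (y of small_bottle in the frame of bottle_crate between 0.02 and 0.06 m and y of large_bottle in the frame of bottle_crate between -0.06 and -0.02 m)) and x of marker in the frame of pen_rest between -0.016 and 0.016 m and y of marker in the frame of pen_rest between -0.022 and 0.022 m and z of marker in the frame of pen_rest between 0.02 and 0.042 m and angle between the y axis of marker and the y axis of pen_rest, either way round below 0.2 rad); the robot touches nothing.
It fails at once if a beaker or bottle is tipped by more than about 45 degrees (angle between any of large_beaker, small_beaker, large_bottle, small_bottle's own z axis and vertical above 0.8 rad).
It fails at once if a beaker or bottle is dropped or thrown: it moves faster than 0.6 m/s (a free fall of about 18 mm) while no finger touches it ((linear speed of large_beaker above 0.6 m/s and contact force between large_beaker and the fingers below 0.02 N) or (linear speed of small_beaker above 0.6 m/s and contact force between small_beaker and the fingers below 0.02 N) or (linear speed of large_bottle above 0.6 m/s and contact force between large_bottle and the fingers below 0.02 N) or (linear speed of small_bottle above 0.6 m/s and contact force between small_bottle and the fingers below 0.02 N)).
It also fails if it takes over 112 s, if anything falls off the work surface, if the arm or the gripper's body presses on something with over 40 N, if the wrist force passes 120 N, or if a joint passes its speed limit or range.

### The arm

A 7-joint arm with a two-finger parallel gripper is mounted at the origin on a cart in front of the work surface, level with it; the furniture and walls round the work are solid. World frame = base frame: x ahead of the robot, y to its left, z up, the work surface at z = 0. Lengths are in m, angles in rad, forces in N, time in s.
With the tool pointing down it reaches from about 0.425 to 0.875 m from the base axis. Payload 4.7 kg.
Tool frame: the origin (TCP) lies at the very end of the fingers, on their centre line; the grasp point (between the pads) lies 19 mm behind it; z points along the fingers, y is the line along which they close (so a half turn about z gives the same grasp; the last joint's range is limited). The gripper opens to 85 mm and grips with 20 to 120 N. Pads are 22 mm wide; open, the fingers measure 114 mm over their backs; the gripper's body (76 mm by 85 mm) begins 54 mm behind the grasp point. The pads swing forward as they close: fully open they stand 13 mm farther back than shut.
Start: joints at [1.27, 0.321, -0.07, 1.45, 0.023, 1.371, -0.057], TCP at [0.201, -0.618, 0.231] pointing down, gripper open.
Joint ranges: [-2.86, 2.86], [-0.3, 2.09], [-1.38, 1.24], [0.06, 2.45], [-1.56, 4.7], [0.09, 2.05], [-2.69, 2.69]. Speed limits (rad/s): [2.57, 2.57, 3.14, 3.14, 3.14, 3.14, 3.14].

### API

Orientations are given as a rotation vector (axis times angle).
In Python, from plant import robot gives the robot as it stands. Calls block until the motion is done:
- robot.move_pose(position, orientation): joint-space move of the TCP to a pose.
- robot.movel(position, rotation=None, velocity=0.15, stop_force=None): straight line of the TCP; rotation=None keeps the orientation; velocity is the mean speed in m/s. With stop_force (N) it stops when the force on the tool has changed by that much, and returns True; else False.
- robot.move_j(angles): joint-space move.
- robot.set_gripper(opening): finger opening in m; the grip force is fixed at half the most; returns when the fingers have stopped.
- robot.sleep(seconds).
- robot.solve_ik(position, orientation): joint angles nearest the present ones, or None.
- robot.read_state(): the state.
- robot.capture(name): name is "scene" or "top" or "wrist"; returns a dict with "color" (420x560x3 uint8, red, green, blue), "K" (3x3 intrinsics, pixels), "R" (3x3) and "t" (3): a world point X has camera coordinates R X + t; the wrist camera has in their place "mount" (4x4, takes a point from camera to tool coordinates, whose origin is the TCP and whose axes are the flange's). Camera axes: x right, y down, z forward; pixel columns grow to the right and rows downward; lengths in m; the calibration is good to about 2 mm. A picture is of the moment at which its call begins: read the wrist's pose just before it. There is no depth.
A pose or a line that the arm cannot do raises robot.IKError and nothing moves.
- robot.sign_off(): hands the job in; it is judged then, once.
The state is a dict: "time": time; "joint_pos": joint angles; "dq": joint speeds; "joint_efforts": joint torques, N m; "position": TCP position; "tcp_rot": TCP orientation; "ft_force": force on the tool from outside, world axes, zero at the start; "ft_torque": the same for the moment, N m; "gripper_width": finger opening in m; "grip_force": force on a finger pad.
Only numpy, scipy, OpenCV 4.12 (cv2) and the standard library are available. Lean on these libraries where they do the work, as an engineer would, in place of code of your own. Each camera call takes 0.05 s, during which the arm holds its last target. There are 200 camera calls.

## Working session

There is one attempt and no reset: what is moved stays moved. The work goes in short steps, each a Python script; the robot and the scene stay as the last script left them, time stands still between calls to the robot, and variables do not carry over. Pictures are saved under pics/ and viewed, at most 14 in all, crops included, and the job is handed in when it is done.

```bash
ls; mkdir -p pics; python3 - <<'E'
from plant import robot
import cv2,numpy as np
for n in("scene","top"):
    c=robot.capture(n); cv2.imwrite(f"pics/{n}0.png",c["color"][:,:,::-1]); np.savez(f"{n}.npz",**c)
    print(n,c["K"].tolist(),np.round(-c["R"].T@c["t"],3),np.round(c["R"],3).tolist())
s=robot.read_state();print(s["time"],s["position"],s["tcp_rot"],s["gripper_width"])
c=robot.capture("wrist");print(np.round(c["mount"],3).tolist())
E
```

```text
pics
scene [[507.60528143146803, 0.0, 273.44417635471103], [0.0, 507.60528143146803, 202.7228386400699], [0.0, 0.0, 1.0]] [-0.484  0.746  0.553] [[-0.601, -0.799, 0.008], [-0.312, 0.226, -0.923], [0.735, -0.557, -0.386]]
top [[408.2128682354032, 0.0, 277.0807412370862], [0.0, 408.2128682354032, 208.68751153433277], [0.0, 0.0, 1.0]] [0.306 0.018 0.954] [[0.173, -0.985, 0.007], [-0.964, -0.171, -0.205], [0.203, 0.029, -0.979]]
0.1 [ 0.2010838  -0.61761195  0.23032147] [-3.10107044e+00 -4.92281926e-01  5.64869818e-04] 0.08511204262721112
[[-0.0, -0.949, -0.315, 0.082], [1.0, -0.001, 0.001, 0.0], [-0.001, -0.315, 0.949, -0.142], [0.0, 0.0, 0.0, 1.0]]
```

View pics/top0.png

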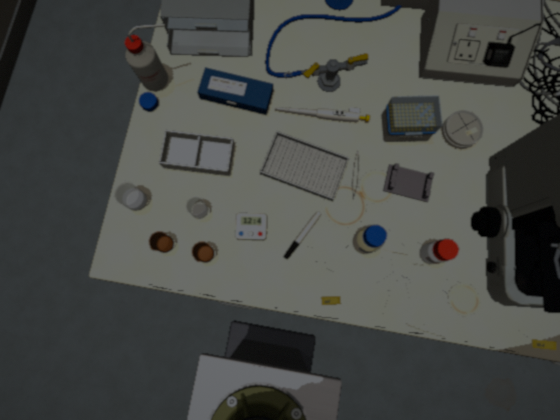

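View pics/scene0.png

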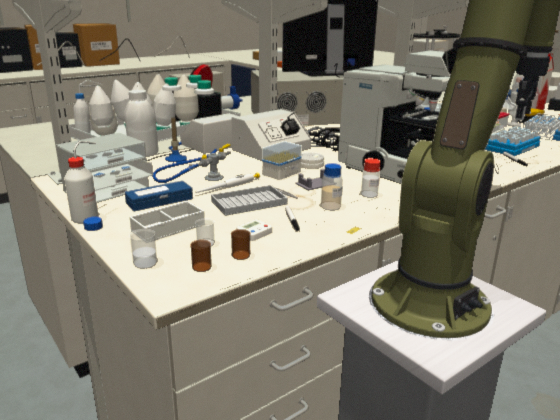

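The top view shows these candidates:
- **Clear beakers:** (131,196) is large and (199,208) is small. The brown look-alikes are at (162,242) and (204,252).
- **Bottles:** blue cap (371,238) and red cap (443,250). The red-capped wash bottle at (135,45) is not part of the job.
- **Marker:** (302,235). The pipette at (320,113) is not part of the job.
- **Fixtures:** crate (198,153), tray (304,166), pen rest (410,182).

Next I'll take close crops.

```bash
python3 - <<'E'
import cv2,numpy as np
c=np.load("top.npz")["color"][:,:,::-1]
g=(255*(c/255.)**.6).astype(np.uint8)
for i,(x0,y0) in enumerate([(105,120),(295,150)]):
    cv2.imwrite(f"pics/crop{i}.png",cv2.resize(g[y0:y0+145,x0:x0+190],None,fx=4,fy=4,interpolation=cv2.INTER_CUBIC))
E
```

```text
(no output)
```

View pics/crop0.png

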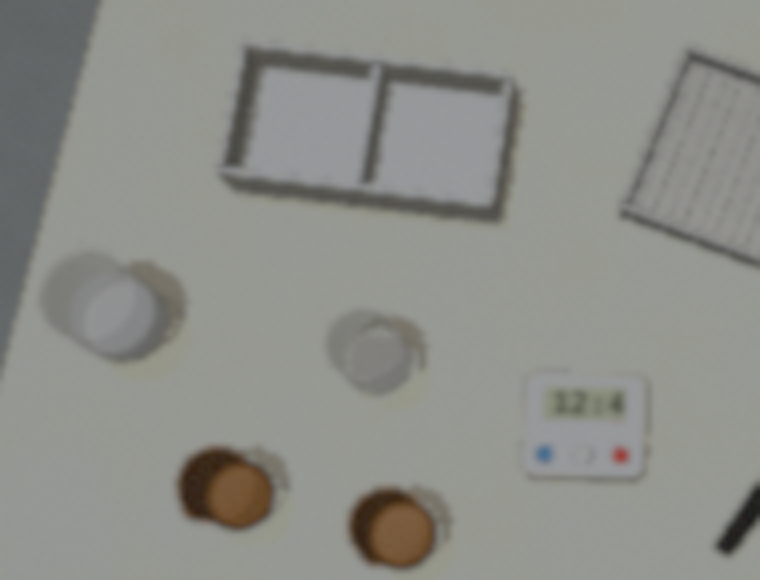

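View pics/crop1.png

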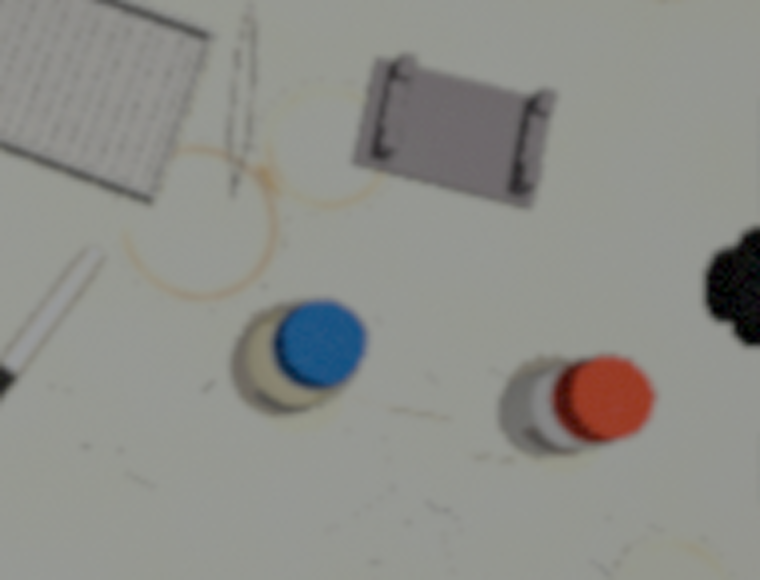

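The crops confirm clear beaker feet at crop0 (118,318) for the large and (377,358) for the small. The bottles have their caps at crop1 (320,344) blue and (604,398) red. The marker runs from (97,250) in crop1 to about (725,548) in crop0. Next I'll compute positions and check them against the given sizes.

```bash
cat > h.py <<'E'
import numpy as np
from scipy.spatial.transform import Rotation as Ro
from scipy.optimize import least_squares
def ray(c,uv):
    d=c["R"].T@np.linalg.solve(c["K"],[uv[0],uv[1],1.]); return -c["R"].T@c["t"],d
def onplane(c,uv,z):
    o,d=ray(c,uv); return (o+d*(z-o[2])/d[2])
def proj(c,X):
    p=c["K"]@(c["R"]@np.asarray(X,float)+c["t"]); return p[:2]/p[2]
def cp(i,u,v):
    x0,y0=[(105,120),(295,150)][i]; return ((u+.5)/4-.5+x0,(v+.5)/4-.5+y0)
def down(yaw):  # tool z down, tool y (closing line) at world yaw (mod pi)
    y=np.array([np.cos(yaw),np.sin(yaw),0]); z=np.array([0,0,-1.]); x=np.cross(y,z)
    return Ro.from_matrix(np.stack([x,y,z],1)).as_rotvec()
E
python3 - <<'E'
from h import *
T=np.load("top.npz");S=np.load("scene.npz");r=lambda a:np.round(a,3)
T=dict(T);S=dict(S)
print("Lb",r(onplane(T,cp(0,118,318),0.001)),"Sb",r(onplane(T,cp(0,377,358),0.001)))
print("brown",r(onplane(T,cp(0,240,495),0.001)),r(onplane(T,cp(0,402,532),0.001)))
for n,uv,suv,sb in (("blue",cp(1,320,344),(333,168),(331,206)),("red",cp(1,604,398),(372,162),(370,193))):
    o1,d1=ray(T,uv);o2,d2=ray(S,suv)
    A=np.stack([d1,-d2],1);s=np.linalg.lstsq(A,o2-o1,rcond=None)[0]
    print(n,r(o1+s[0]*d1),r(o2+s[1]*d2),"H.121",r(onplane(T,uv,.121)),"H.106",r(onplane(T,uv,.106)))
    for h in(.121,.106):
        p=onplane(T,uv,h);print(h,"scene top/base pred",r(proj(S,p)),r(proj(S,[*p[:2],0])),"top base",(proj(T,[*p[:2],0])-(295,150))*4)
a=onplane(T,cp(1,97,250),.008);b=onplane(T,cp(0,725,548),.008);print("marker",r(a),r(b),r((a+b)/2),np.linalg.norm(a-b),np.arctan2(*(a-b)[1::-1]))
def box(n,pts,z,w,l):
    P=np.array([onplane(T,p,z)[:2] for p in pts]) # order: UL,UR,LR,LL
    # long axis (y) points UL-ward(left)
    M=np.array([[w/2,l/2],[w/2,-l/2],[-w/2,-l/2],[-w/2,l/2]])
    def f(q):
        c,s=np.cos(q[2]),np.sin(q[2]);return (M@np.array([[c,s],[-s,c]])+q[:2]-P).ravel()
    q=least_squares(f,[*P.mean(0),0]);print(n,r(q.x),"res",r(q.fun),"sides",r(np.linalg.norm(P-np.roll(P,-1,0),axis=1)))
box("crate",[cp(0,243,43),cp(0,515,79),cp(0,498,205),cp(0,222,171)],.04,.084,.164)
box("tray",[cp(0,690,50),cp(1,210,36),cp(1,152,201),cp(0,622,211)],.022,.112,.188)
box("rest",[cp(1,375,57),cp(1,557,92),cp(1,530,208),cp(1,355,165)],.006,.07,.11)
E
```

```text
Lb [0.467 0.386 0.001] Sb [0.47  0.229 0.001]
brown [0.376 0.29  0.001] [0.372 0.193 0.001]
blue [ 0.46  -0.167  0.111] [ 0.458 -0.169  0.111] H.121 [ 0.458 -0.165  0.121] H.106 [ 0.461 -0.169  0.106]
0.121 scene top/base pred [332.148 164.915] [329.865 206.245] top base [268.92833465 371.46731165]
0.106 scene top/base pred [332.056 169.692] [330.064 205.662] top base [275.09447225 367.86411558]
red [ 0.46  -0.321  0.099] [ 0.458 -0.323  0.099] H.121 [ 0.456 -0.312  0.121] H.106 [ 0.459 -0.318  0.106]
0.121 scene top/base pred [370.539 155.621] [367.18  195.023] top base [517.44188122 418.91028045]
0.106 scene top/base pred [370.847 160.035] [367.906 194.31 ] top base [528.0156479  416.12440791]
marker [ 0.512 -0.053  0.008] [0.395 0.006 0.008] [ 0.453 -0.024  0.008] 0.13109817263408366 -0.46799504438383305
crate [0.6   0.255 0.049] res [ 0.002 -0.001  0.003 -0.001 -0.002  0.    -0.003  0.001] sides [0.164 0.078 0.163 0.08 ]
tray [ 0.615  0.    -0.2  ] res [ 0.002  0.003  0.001 -0.004 -0.002 -0.002 -0.001  0.003] sides [0.181 0.108 0.183 0.11 ]
rest [ 0.622 -0.254 -0.061] res [ 0.001  0.    -0.003  0.002  0.002 -0.003  0.     0.001] sides [0.111 0.075 0.107 0.07 ]
```

Both bottles fit: blue at 0.111 m is the large one and red at 0.099 m is the small one. The fixture sizes come out within about 4 mm. I'll check reachability, move over the small beaker and take a wrist look.

```bash
cat >> h.py <<'E'
from plant import robot
import cv2
def best(p,yaws):
    q0=np.array(robot.read_state()["joint_pos"]);o=[]
    for y in yaws:
        q=robot.solve_ik(p,down(y))
        if q is not None:o.append((np.abs(np.array(q)-q0).max(),y))
    return min(o)[1] if o else None
def wr(name,pts=()):
    s=robot.read_state();c=robot.capture("wrist")
    M=np.eye(4);M[:3,:3]=Ro.from_rotvec(s["tcp_rot"]).as_matrix();M[:3,3]=s["position"]
    W=np.linalg.inv(M@c["mount"]);c["R"]=W[:3,:3];c["t"]=W[:3,3]
    im=np.ascontiguousarray((255*(c["color"][:,:,::-1]/255.)**.7).astype(np.uint8))
    for X in pts: cv2.drawMarker(im,tuple(int(round(v)) for v in proj(c,X)),(0,0,255),0,8)
    cv2.imwrite(f"pics/{name}.png",im);np.savez(f"{name}.npz",**{k:c[k] for k in("K","R","t","color")})
def ring(x,y,z,r): return [(x+r*np.cos(a),y+r*np.sin(a),z) for a in np.arange(0,6.28,.52)]
def info(tag):
    s=robot.read_state();print(tag,"t%.1f"%s["time"],np.round(s["position"],3),"w%.4f"%s["gripper_width"],"f%.1f"%s["grip_force"],np.round(s["ft_force"],1))
E
python3 - <<'E'
from h import *
robot.movel([.145,-.445,.3],velocity=.3)
y=best([.47,.05,.25],[np.pi/2,-np.pi/2]);robot.move_pose([.47,.05,.25],down(y))
y=best([.47,.229,.17],[np.pi/2,-np.pi/2]);robot.movel([.47,.229,.17],down(y),velocity=.3);print(y)
info("hover")
wr("w1",ring(.47,.229,0,.02)+ring(.467,.386,0,.025)+ring(.47,.229,.058,.023))
q0=robot.read_state()["joint_pos"];print(np.round(q0,2))
# reach check
R={"sb":(.47,.229,.018,np.pi/2),"sbp":(.607,-.039,.026,-.2),"lb":(.467,.386,.03,-np.pi/4),"lbp":(.623,.039,.038,-.2),"LB":(.459,-.166,.055,0),"LBp":(.598,.295,.06,.049),"SB":(.459,-.318,.042,np.pi/4),"SBp":(.602,.215,.047,.049),"m":(.453,-.024,.004,1.10),"mp":(.622,-.254,.03,-.061)}
for k,(x,yy,z,w) in R.items():
    print(k,[None if (q:=robot.solve_ik([x,yy,z+dz],down(v))) is None else round(float(q[6]),2) for dz in(0,.12) for v in(w,w+np.pi)])
E
```

```text
1.5707963267948966
hover t3.9 [0.471 0.227 0.17 ] w0.0855 f0.0 [-0.2 -0.   0.4]
[-0.25  0.1  -0.27  1.84  0.03  1.2   1.04]
sb [0.99, -2.08, 1.03, -2.09]
sbp [-0.16, 2.43, -0.17, 2.58]
lb [-1.56, 1.48, -1.56, 1.52]
lbp [-0.29, 2.32, -0.3, 2.45]
LB [0.32, -2.61, 0.29, None]
LBp [-0.49, 2.54, -0.49, 2.58]
SB [1.44, -1.38, 1.39, -1.57]
SBp [-0.37, 2.66, -0.36, 2.41]
m [1.09, -1.74, 1.09, -2.05]
mp [0.37, -2.35, 0.35, -2.47]
```

View pics/w1.png

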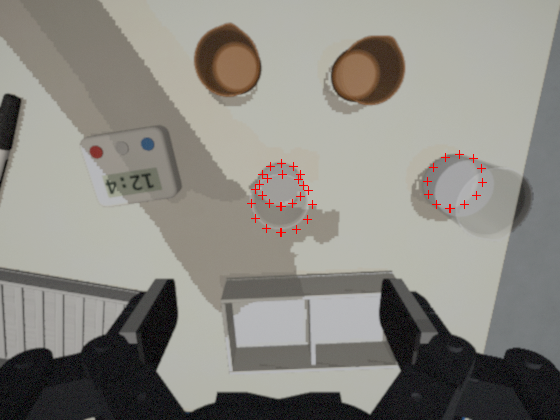

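The wrist view confirms the small clear beaker at pixel (281,190), where predicted. The large clear beaker's foot at (463,189) is a few mm farther out than the prediction. The brown pair is at (228,62) and (368,72). Picking the small beaker and placing it in the tray.

```bash
cat >> h.py <<'E'
UP=.13
def pick(x,y,z,yaw,w=.085,hov=None,lift=UP):
    robot.movel([x,y,z+(hov or UP)],down(yaw),velocity=.35)
    robot.movel([x,y,z],velocity=.15)
    robot.set_gripper(w); robot.sleep(.1); info("gripped")
    robot.movel([x,y,z+lift],velocity=.15); info("lifted")
def place(x,y,z,yaw,op,lift=UP,stop=4):
    robot.movel([x,y,z+lift],down(yaw),velocity=.25)
    robot.movel([x,y,z+.012],velocity=.15)
    h=robot.movel([x,y,z-.005],velocity=.03,stop_force=stop); info("down %s"%h)
    robot.set_gripper(op); robot.sleep(.2); info("open")
    robot.movel([x,y,z+lift],velocity=.2)
E
python3 - <<'E'
from h import *
print(onplane(dict(np.load("w1.npz")),(463,189),.003))
pick(.47,.229,.018,np.pi/2,w=.0)
wr("w2")
E
```

```text
[0.47323287 0.39341233 0.003     ]
gripped t5.8 [0.471 0.229 0.019] w0.0432 f60.3 [-1.  -2.1  5.5]
lifted t6.8 [0.469 0.229 0.147] w0.0430 f60.8 [ 0.8 -0.1 -1.7]
```

Grip width is 43 mm, which matches the small beaker at mid-height. Placing it, then fetching the large one.

```bash
python3 - <<'E'
from h import *
place(.607,-.039,.026,-.2,.075)
pick(.471,.390,.03,-np.pi/4,w=.0)
place(.623,.039,.038,-.2,.082)
info("end")
c=robot.capture("top");cv2.imwrite("pics/top1.png",cv2.resize(c["color"][100:260,100:500,::-1],None,fx=2,fy=2))
E
```

```text
down True t10.2 [ 0.607 -0.039  0.026] w0.0434 f61.1 [-0.4 -0.6  4.4]
open t10.8 [ 0.607 -0.039  0.025] w0.0751 f0.0 [ 1.1 -0.  -0.4]
gripped t14.5 [0.472 0.391 0.032] w0.0518 f62.1 [0.2 0.  6.2]
lifted t15.5 [0.47  0.389 0.159] w0.0516 f62.0 [ 0.1 -0.1 -1. ]
down True t18.5 [0.623 0.039 0.039] w0.0514 f62.2 [-0.6  1.2  4.7]
open t19.1 [0.623 0.039 0.038] w0.0820 f0.0 [-0.8 -0.4 -0.4]
end t19.9 [0.622 0.039 0.167] w0.0821 f0.0 [-0.4  0.2 -0.6]
```

View pics/top1.png

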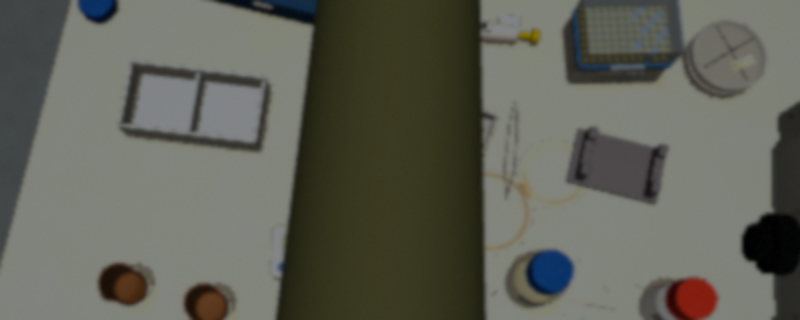

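The crate is still empty and the two front-left clear beakers are gone from their places. The arm hides the tray, so I'll check that later. Next are closer looks at the marker, the rest and the blue bottle.

```bash
python3 - <<'E'
from h import *
m=np.array([.453,-.024]);d=np.array([np.cos(-.468),np.sin(-.468)])
def rest(x,y,z): 
    c,s=np.cos(-.061),np.sin(-.061);return (.622+c*x-s*y,-.254+s*x+c*y,z)
rp=[rest(a,b,.006) for a in(-.035,.035) for b in(-.055,.055)]+[rest(a,b,.035) for a in(-.03,.03) for b in(-.037,-.047,.037,.047)]+[rest(a,b,.025) for a in(-.015,.015) for b in(-.042,.042)]
robot.movel([.54,-.19,.24],down(-.061),velocity=.35)
wr("r1",rp+ring(.459,-.166,.121,.0225)+ring(.459,-.166,0.,.029))
robot.movel([.453,-.024,.2],down(1.10),velocity=.35)
robot.set_gripper(.045)
wr("m1",[(*(m+k*d),.008) for k in(-.0675,0,.0675)])
a,b=cv2.imread("pics/r1.png"),cv2.imread("pics/m1.png")
cv2.imwrite("pics/rm.png",np.hstack([a[:,80:480],b[:,80:480]]));info("")
E
```

```text
t22.7 [ 0.453 -0.024  0.2  ] w0.0451 f0.0 [-1.2  0.2 -0.3]
```

View pics/rm.png

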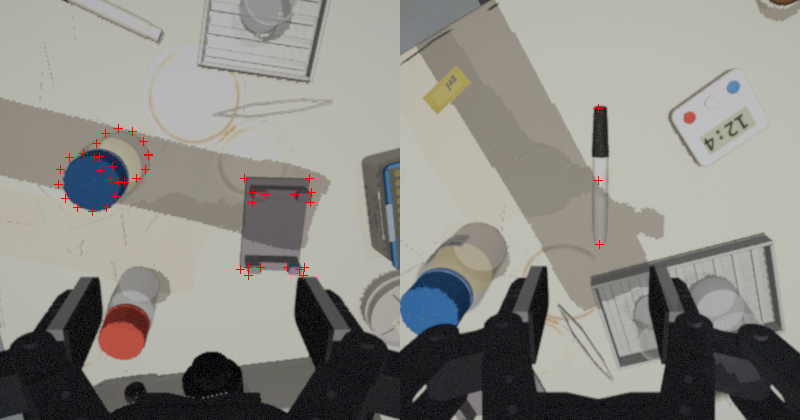

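The overlay fits the marker: ends at (598,107) and (599,243) in the right half. It also fits the rest plate in the left half, to within a few pixels. Both beakers stand in the tray. Now the marker.

```bash
python3 - <<'E'
from h import *
pick(.453,-.024,.004,1.10,w=0.,hov=.06,lift=.15)
place(.622,-.254,.030,-.061,.045,lift=.15,stop=3)
robot.movel([.55,-.2,.22],velocity=.35)
wr("r2");info("")
E
```

```text
gripped t24.3 [ 0.454 -0.024  0.006] w0.0124 f58.5 [-1.3 -0.5  7.1]
lifted t25.5 [ 0.452 -0.024  0.153] w0.0126 f58.5 [-1.3 -0.6 -0.6]
down True t28.3 [ 0.622 -0.254  0.031] w0.0124 f59.1 [-0.8 -0.3  4.5]
open t28.9 [ 0.622 -0.254  0.03 ] w0.0450 f0.0 [-0.5 -0.4  0.1]
 t30.3 [ 0.549 -0.2    0.219] w0.0447 f0.0 [ 0.4 -0.6 -0.6]
```

View pics/r2.png

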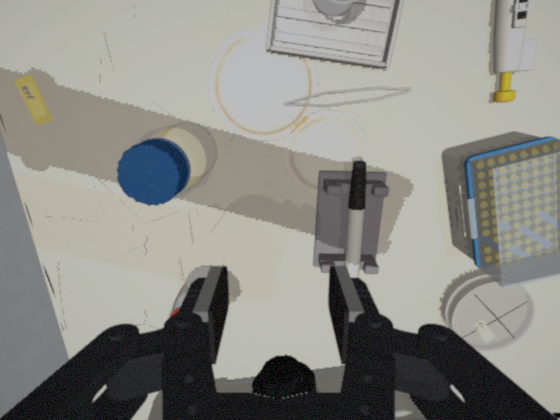

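The marker lies across both notches, black end at (360,163), and the combs are at (355,187) and (350,265). Next I'll pick the large (blue) bottle, hover over the left bay and check with an overlay.

```bash
python3 - <<'E'
from h import *
e=onplane(dict(np.load("r2.npz")),(360,163),.033)[:2]-[.622,-.254]
print("black end in rest", e@[np.cos(-.061),np.sin(-.061)], e@[.061,.998])
robot.set_gripper(.085)
pick(.459,-.166,.057,0.,w=0.)
def cr(x,y,z):
    c,s=np.cos(.049),np.sin(.049);return (.6+c*x-s*y,.255+s*x+c*y,z)
P=[cr(a,b,.04) for a in(-.042,.042) for b in(-.082,.082,0)]+[cr(a,b,.004) for a in(-.038,.038) for b in(-.078,-.002,.002,.078)]
robot.movel([.545,.22,.23],down(.049),velocity=.3)
wr("c1",P);info("")
E
```

```text
black end in rest 0.00179619090052124 0.06899928172517482
gripped t32.7 [ 0.46  -0.166  0.058] w0.0561 f63.1 [-1.7  0.6  5.7]
lifted t33.7 [ 0.458 -0.166  0.186] w0.0557 f63.9 [-0.6  1.  -2.2]
 t35.2 [0.545 0.218 0.23 ] w0.0555 f63.9 [ 2.  -0.4 -2.3]
```

View pics/c1.png

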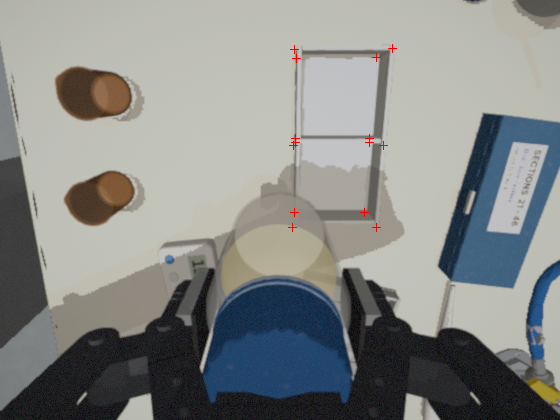

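The crate overlay is good to a few pixels, and the real crate sits about 4 mm farther in x and 2 mm in y. I'll use bay centres (0.602, 0.297) and (0.606, 0.217).

```bash
python3 - <<'E'
from h import *
place(.602,.297,.062,.049,.078)
robot.movel([.5,.0,.23],down(.3),velocity=.4);robot.set_gripper(.085)
robot.movel([.43,-.27,.22],down(.785),velocity=.4)
wr("s1",ring(.459,-.318,.106,.022)+ring(.459,-.318,0,.025));info("")
c=robot.capture("top");b=c["color"][100:310,100:520,::-1]
a=cv2.imread("pics/s1.png");b=cv2.resize((255*(b/255.)**.6).astype(np.uint8),(560,280))
cv2.imwrite("pics/s1c.png",cv2.resize(np.vstack([a[:300],b]),None,fx=1,fy=1))
E
```

```text
down True t37.2 [0.602 0.297 0.062] w0.0554 f64.7 [-0.   0.1  4.4]
open t37.7 [0.601 0.297 0.061] w0.0782 f0.0 [ 0.3 -0.1  1.2]
 t40.8 [ 0.431 -0.268  0.22 ] w0.0851 f0.0 [-0.3  0.4 -0. ]
```

View pics/s1c.png

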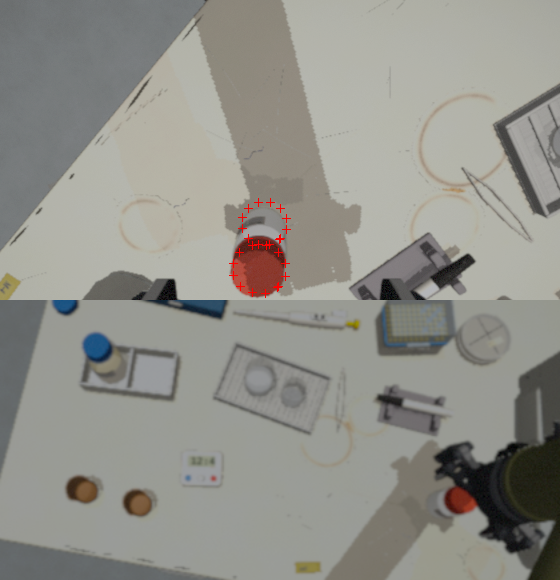

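The blue bottle stands in the left bay, both beakers stand in the tray, and the marker is on the rest. The red bottle matches its overlay. Before descending I'll check the clearance to the microscope.

```bash
python3 - <<'E'
from h import *
S=dict(np.load("scene.npz"));T=dict(np.load("top.npz"))
for z in(.05,.1,.15,.2,.25):
    p=onplane(T,(474,222),z);print(z,np.round(p,3),np.round(proj(S,p)))
im=S["color"][60:240,300:480,::-1]
t=T["color"][150:330,420:560,::-1]
g=lambda i:cv2.resize((255*(i/255.)**.6).astype(np.uint8),None,fx=2.4,fy=2.4,interpolation=cv2.INTER_CUBIC)
cv2.imwrite("pics/mic.png",np.hstack([g(im),g(t)]))
E
```

```text
0.05 [ 0.541 -0.398  0.05 ] [367. 166.]
0.1 [ 0.528 -0.375  0.1  ] [367. 153.]
0.15 [ 0.515 -0.352  0.15 ] [366. 139.]
0.2 [ 0.502 -0.329  0.2  ] [365. 124.]
0.25 [ 0.489 -0.306  0.25 ] [364. 109.]
```

View pics/mic.png

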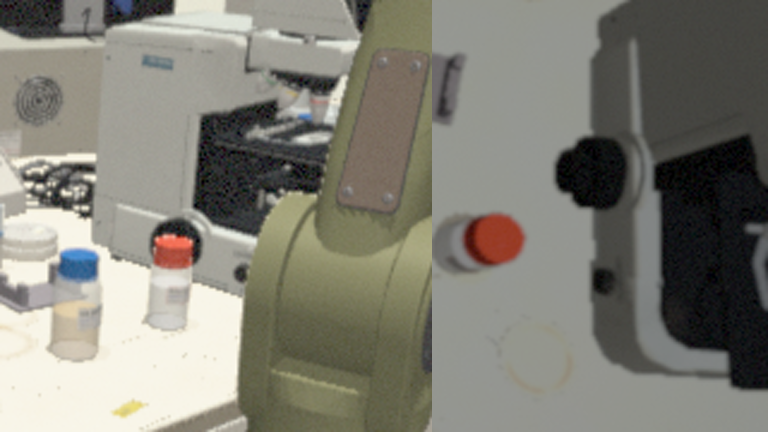

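The microscope knob is at about (0.535, -0.39) at z≈0.065, roughly 10 cm from the bottle. The 45° closing line clears it, so I'll go ahead.

```bash
python3 - <<'E'
from h import *
pick(.459,-.318,.044,.785,w=0.,lift=.15)
robot.movel([.45,-.15,.22],down(.4),velocity=.3)
place(.606,.217,.049,.049,.075,lift=.15)
robot.movel([.45,-.0,.25],velocity=.35)
robot.move_pose([.35,-.35,.25],down(.049))
info("")
c=robot.capture("top");b=c["color"][110:260,110:510,::-1]
cv2.imwrite("pics/fin.png",cv2.resize((255*(b/255.)**.6).astype(np.uint8),None,fx=2,fy=2,interpolation=cv2.INTER_CUBIC))
np.savez("fin.npz",**c)
E
```

```text
gripped t42.7 [ 0.459 -0.319  0.045] w0.0482 f60.9 [-2.7  0.9  5.2]
lifted t43.9 [ 0.458 -0.317  0.193] w0.0480 f61.6 [ 0.1  0.3 -1.9]
down True t47.9 [0.606 0.217 0.049] w0.0481 f62.2 [-0.4 -0.6  4.5]
open t48.5 [0.605 0.217 0.048] w0.0750 f0.0 [-0.4  0.  -0.8]
 t51.7 [ 0.351 -0.349  0.25 ] w0.0753 f0.0 [ 0.   0.4 -0.8]
```

View pics/fin.png

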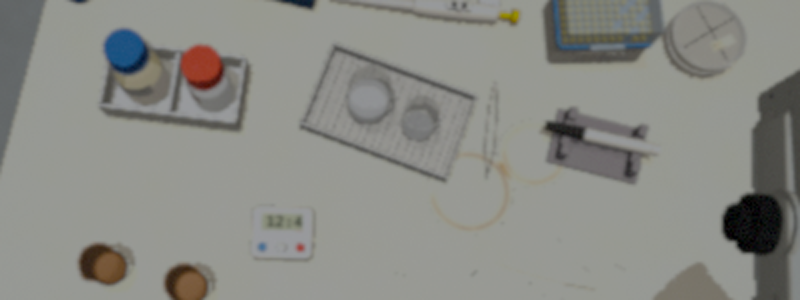

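```bash
python3 - <<'E'
from h import *
T=dict(np.load("fin.npz"));px=lambda u,v:((u+.5)/2-.5+110,(v+.5)/2-.5+110)
def loc(q,uv,z):
    d=onplane(T,px(*uv),z)[:2]-q[:2];c,s=np.cos(q[2]),np.sin(q[2]);return np.round([c*d[0]+s*d[1],-s*d[0]+c*d[1]],3)
t=(.615,0,-.2);k=(.604,.257,.049);r=(.622,-.254,-.061)
print("beakers",loc(t,(368,104),.009),loc(t,(419,124),.009))
print("bottles",loc(k,(127,49),.125),loc(k,(203,67),.11))
a,b=loc(r,(546,127),.033),loc(r,(657,152),.033);print("marker",a,b,(a+b)/2,(a-b)[0]/(a-b)[1])
E
```

```text
beakers [0.003 0.027] [ 0.003 -0.039]
bottles [-0.002  0.034] [-0.006 -0.047]
marker [-0.002  0.069] [-0.001 -0.063] [-0.0015  0.003 ] -0.007575757575757576
```

```bash
python3 -c "
from plant import robot
print(robot.sign_off())"
```

```text
the job is handed in; nothing more can be done
None
```

The job is handed in at about 52 s on the robot's clock: both beakers are in the tray, there is one bottle in each bay, the marker lies in both notches, and everything is released. The last camera check put each item inside its limits, but `sign_off` returned no verdict.

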